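# Open the tool-release battery drawer of a valve control box

### The arm

A 6-joint arm with a two-finger parallel gripper is mounted at the origin on the work surface. World frame = base frame: x ahead of the robot, y to its left, z up, the work surface at z = 0. Lengths are in m, angles in rad, forces in N, time in s.
With the tool pointing down it reaches from about 0.375 to 0.75 m from the base axis. Payload 9 kg.
Tool frame: the origin (TCP) lies at the very end of the fingers, on their centre line; the grasp point (between the pads) lies 19 mm behind it; z points along the fingers, x is the direction in which the jaws open and shut, and the axes are right-handed (so a half turn about z gives the same grasp; the last joint's range is limited). The gripper opens to 85 mm and grips with 20 to 120 N. Pads are 22 mm wide; open, the fingers measure 114 mm over their backs; the gripper's body (76 mm by 85 mm) begins 54 mm behind the grasp point. The pads swing forward as they close: fully open they stand 13 mm farther back than shut.
Start: joints at [1.001, 0.104, 0.097, 1.564, 0, 1.353], TCP at [0.207, 0.563, 0.231] pointing down, gripper open.
Joint ranges: [-2.99, 2.99], [-0.84, 1.86], [-1.1, 1.16], [-1.84, 2.11], [-1.51, 1.56], [-3.14, 3.14]. Speed limits (rad/s): [2.22, 2.22, 2.57, 3.14, 3.14, 3.14].

### API

Orientations are given as a unit quaternion [w, x, y, z].
In Python, from bench import monitor, cams, sign_off gives the robot as it stands.
- The arm moves only by the tool move_arm, never from a script. Its argument "targets" is one flat list of numbers, 6 for each row, row after row: the shift along the tool's x, y, z in cm, then the turn, a rotation vector about the tool's x, y, z in degrees. In form: [dx, dy, dz, wx, wy, wz, dx, dy, dz, wx, wy, wz, ...]. A call has 1 to 10 rows; each row is the pose to reach, as a shift and turn from the pose measured when the call began, along the tool's axes at that moment; what a row does not reach only later rows make up. A row lasts 1/12 s, in which the tool goes at most 41.7 mm and 7.16 degrees, less where a joint would pass 70% of its speed; a pose out of reach is approached as far as the arm can. A call with a gripper value outside its range is refused whole. "jaw" is the opening, from 0 (shut) to 1 (fully open), set as the call begins (left out, the last holds). The fingers move at their own pace and stop on an object; the grip force is fixed at half the most. Time passes only in rows, so rows that repeat a pose let the fingers close. It gives the time, the measured TCP pose, the force and the opening at its end, in the units of the state.
- monitor.read_state(): the state, without advancing time (a new reading comes with each control period).
- cams.get_image(name): name is "scene" or "top" or "wrist"; returns a dict with "frame" (400x640x3 uint8, red, green, blue), "depth" (400x640 float32, m along the optical axis (not along the pixel's ray), 0 where there is no reading), "vertical_fov" (degrees; the focal length in pixels is half the picture's height over the tangent of half this angle, whatever the lens; pixels are square), "cx", "cy" (the principal point, pixels), "rvec" (rotation vector, rad) and "tvec" (3), from world to camera coordinates, as OpenCV has them. Camera axes: x right, y down, z forward; pixel columns grow to the right and rows downward; lengths in m; the calibration is good to about 2 mm. A picture is of the moment at which its call begins.
- sign_off(): hands the job in, once; it reports no verdict.
The state is a dict: "time": time; "joints": joint angles; "joint_velocities": joint speeds; "joint_torque": joint torques, N m; "tcp_pos": TCP position; "tcp_rot": TCP orientation; "wrist_force": force on the tool from outside, world axes, zero at the start; "ft_torque": the same for the moment, N m; "finger_gap": opening from 0.0 (shut) to 1.0 (fully open).
Only numpy, scipy, OpenCV 4.12 (cv2) and the standard library are available. Lean on these libraries where they do the work, as an engineer would, in place of code of your own. Each camera call takes 0.05 s, during which the arm holds its last target. There are 200 camera calls.

### The job

The control box on the hydraulic valve block needs new batteries: take the pin vise (the slim steel tool with the thin pin) out of the tool rack, press the latch button at the bottom of the small round recess in the control box's drawer with its pin, and keep it down while you push the drawer out with the pin, on to its stop. Feel for the button and force nothing: both latch and pin are delicate. Then hang the pin vise back upright in the rack, leaving the other tools and parts where they are.

Things in the scene. Friction and masses are not known exactly. Their poses are not given: they have to be found in the camera images.
- pin_vise: Pin vise, slim upright steel tool hanging by its collar in one of the rack's three holes. Origin on its axis in the collar's underside, z up along the handle. Above it: collar 20 mm wide to 4 mm, round handle 13 mm wide from 4 to 56 mm, cap 16 mm wide to 66 mm. Below: shank 11 mm wide to -22 mm, chuck nose tapering to 7 mm wide at -34 mm, then the pin. 80 g.
- vise_nose (a point): End of the pin vise's chuck nose, 34 mm below its origin on the axis. Out of it stands a straight flat-ended pin 4 mm thick. Its stick-out is as last clamped, anywhere from 12 to 38 mm (pin end 46 to 72 mm below the collar's underside); it is not measured and does not shift in use.
- rack: Fixed painted-steel tool rack: top plate 60 x 190 x 10 mm, upper face 82 mm above the table, open underneath. Origin under its centre at table height, holes in a row along its y axis, z up.
- rack_hole0 (a point): Centre of the hole at the rack's -y end, in the upper face of the top plate (the collar's seat). All three holes are round, 14 mm wide, through the plate, 55 mm apart. Which tool hangs in which hole varies.
- rack_hole1 (a point): Centre of the middle hole, as above.
- rack_hole2 (a point): Centre of the hole at the rack's +y end, as above.
- valve_unit: Fixed aluminium valve block 284 x 128 mm, 70 mm high, with a grey control box 150 x 110 x 48 mm (top face 118 mm above the table) on its front part; behind the box, 0.10 to 0.20 m in +x, a black solenoid and a sensor rise to 158 mm. Origin at table height under the box's centre, z up; the box's front looks to -x.
- recess (a point): Centre of the mouth of the round recess, 8 mm wide, in the level top of the black drawer head (32 x 60 mm, flush with the box's top and front), 59 mm in -x of the valve unit's origin. Axes as the valve unit's; the drawer and this point come out along -x. The sprung steel latch button lies 3 mm down in it; the pin has 2 mm of play all round.
- drawer (a joint): How far the battery drawer is out, in m: 0 shut, 0.050 at its stop; friction about 2 N, stays where left. The latch button in its recess yields from about 3.6 N, unlatches after 4 mm of travel (about 6 N) and bottoms hard at 6 mm (about 7 N). It must stay down over the first 19 mm of the drawer's way; after that the latch is clear.
- drift: Bystander in the rack: a thick drift with a hexagonal body, tip 9 mm wide. Origin in the underside of its collar.
- nut_driver: Bystander in the rack: a red-handled driver with a shaft 10 mm thick. Origin in the underside of the handle. Both tools rise at most 64 mm above the rack's plate.
- bolt0: Bystander: cap screw stood on its head, 82 mm high, 18 mm wide. Origin under its centre.
- bolt1: Bystander: as bolt0.
- bolt2: Bystander: as bolt0.
- spray_can: Bystander: spray can, 52 mm wide, 170 mm high. Origin under its centre.
- flange: Bystander: aluminium flange 75 x 75 x 22 mm lying flat. Origin under its centre.
- hex_key: Bystander: hex key lying flat, 110 x 35 mm. Origin near the middle of its long leg, at table height.

How it is judged:
By the outcome, as a careful person would: the job done as asked, in the order asked, and still so for the second after the job is handed in, with the robot touching nothing.
It also fails if it takes over 61 s, if anything falls off the work surface, if the arm or the gripper's body presses on something with over 40 N, if the wrist force passes 120 N, or if a joint passes its speed limit or range.

## Working session

There is one attempt and no reset: what is moved stays moved. The work goes in short steps, Python scripts to look and compute and a tool call to move; the robot and the scene stay as the last step left them, time stands still between calls to the robot, and variables do not carry over. Pictures are saved under pics/ and viewed, about 8 in all and at most 12, crops included, and the job is handed in when it is done.

Besides the shell and the picture viewer there is one more tool, called after "Emit:" in YAML: its name, and indented under it one key for each argument. move_arm: Moves the arm, as the interface text tells. Its arguments: {"type":"object","properties":{"targets":{"type":"array","items":{"type":"number"}},"jaw":{"type":"number"}},"required":["targets"]}

```bash
mkdir -p pics; ls; cat > h.py <<'E'
import numpy as np, cv2
from scipy.spatial.transform import Rotation as R
from bench import monitor, cams
def grab(name):
    d=cams.get_image(name); d['f']=200/np.tan(np.radians(d['vertical_fov'])/2)
    d['Rm']=cv2.Rodrigues(np.array(d['rvec'],float))[0]; d['t']=np.array(d['tvec'],float).ravel(); return d
def world(d,u,v,z=None,depth=None):
    ray=np.array([(u-d['cx'])/d['f'],(v-d['cy'])/d['f'],1.0])
    c=-d['Rm'].T@d['t']; r=d['Rm'].T@ray
    if z is not None: return c+r*(z-c[2])/r[2]
    if depth is None: depth=d['depth'][int(v),int(u)]
    return c+r*depth
def proj(d,p):
    q=d['Rm']@np.array(p)+d['t']; return q[:2]/q[2]*d['f']+[d['cx'],d['cy']]
def cloud(d):
    v,u=np.mgrid[0:400,0:640]; D=d['depth']
    P=np.stack([(u-d['cx'])/d['f']*D,(v-d['cy'])/d['f']*D,D],-1)
    return (P-d['t'])@d['Rm']
def save(n,img): cv2.imwrite('pics/'+n,cv2.cvtColor(np.ascontiguousarray(img),cv2.COLOR_RGB2BGR))
def tool(p,s=None):  # world point -> tool-axes shift in cm from current TCP
    s=s or monitor.read_state(); w,x,y,z=s['tcp_rot']
    return R.from_quat([x,y,z,w]).inv().apply(np.array(p)-s['tcp_pos'])*100
E
python3 - <<'E'
from h import *
import pickle
s=monitor.read_state(); print({k:np.round(v,3) for k,v in s.items()})
D={n:grab(n) for n in('scene','top','wrist')}
pickle.dump(D,open('d0.pkl','wb'))
for n in D: print(n,D[n]['f'],D[n]['cx'],D[n]['cy'],-D[n]['Rm'].T@D[n]['t'])
save('top0.png',D['top']['frame']); save('sw0.png',np.vstack([cv2.resize(D[n]['frame'],(480,300)) for n in('scene','wrist')]))
E
```

```text
pics
{'time': np.float64(0.0), 'joints': array([ 1.001,  0.105,  0.096,  1.564, -0.   ,  1.353]), 'joint_velocities': array([-0.   ,  0.001,  0.   , -0.   , -0.   ,  0.   ]), 'joint_torque': array([-0.0000e+00, -5.5693e+01,  5.0365e+01,  1.7000e-02, -0.0000e+00,
       -0.0000e+00]), 'tcp_pos': array([0.207, 0.563, 0.231]), 'tcp_rot': array([ 0.   ,  0.82 ,  0.572, -0.001]), 'wrist_force': array([ 0.235, -0.69 , -0.312]), 'ft_torque': array([ 0.029, -0.052, -0.031]), 'finger_gap': np.float64(0.998)}
scene 427.76249335824036 313.97781777643223 194.33179965336544 [ 1.18321999 -0.45773255  0.70517368]
top 503.7467005360569 312.9275349249114 198.53218080141298 [0.28247487 0.05436861 1.28676428]
wrist 296.65314678955406 323.34999698597966 195.16195376178734 [0.1382866  0.5878136  0.37307829]
```

View pics/top0.png

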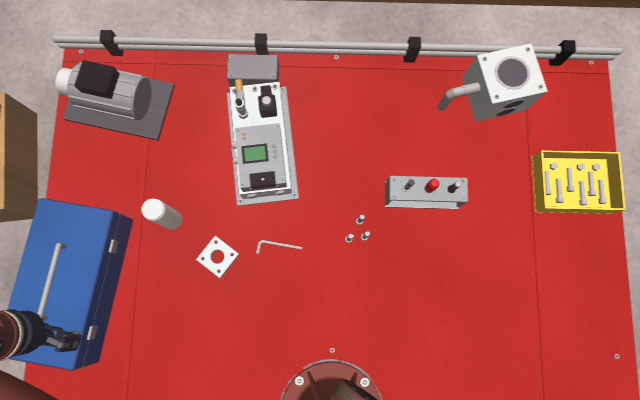

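View pics/sw0.png

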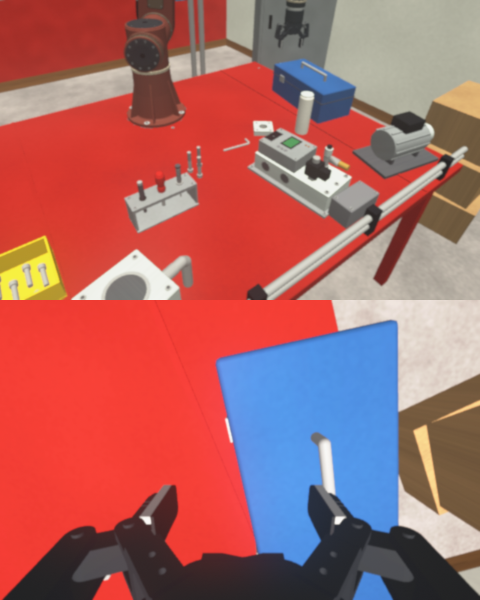

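The top view shows the rack at about (427,190), with the red driver in the middle and grey tools at (409,185) and (454,187). The valve unit is at (263,150), with its drawer head at about (263,180). Next I'll enlarge crops of both.

```bash
python3 - <<'E'
from h import *
import pickle
D=pickle.load(open('d0.pkl','rb'))
t=D['top']['frame'];s=D['scene']['frame']
a=cv2.resize(t[165:225,375:480],None,fx=4,fy=4,interpolation=cv2.INTER_CUBIC) #420x240
b=cv2.resize(s[200:315,155:285],(420,360)[:2],interpolation=cv2.INTER_CUBIC)
c=cv2.resize(t[110:210,225:305],None,fx=4.5,fy=6/1.333,interpolation=cv2.INTER_CUBIC)
L=np.vstack([a,b[:360]]); c=cv2.copyMakeBorder(c,0,600-c.shape[0],0,0,cv2.BORDER_CONSTANT)
save('crop0.png',np.hstack([L,c])); print(L.shape,c.shape)
P=cloud(D['top'])
for n,(r,zz) in {'rack':((165,225,375,480),(.076,.086)),'box':((110,210,225,305),(.113,.122)),'block':((80,210,220,305),(.066,.074))}.items():
    q=P[r[0]:r[1],r[2]:r[3]].reshape(-1,3); q=q[(q[:,2]>zz[0])&(q[:,2]<zz[1])]
    print(n,len(q),cv2.minAreaRect((q[:,:2]*1000).astype(np.float32)),np.median(q[:,2]))
E
```

```text
(600, 420, 3) (600, 360, 3)
rack 1530 ((543.1062622070312, -228.09039306640625), (190.83544921875, 61.726043701171875), 89.80587768554688) 0.0818381119317276
box 2658 ((629.5186767578125, 186.4892578125), (194.71714782714844, 110.21611022949219), 7.914585590362549) 0.1176354335878598
block 1518 ((670.0771484375, 192.09228515625), (285.7332763671875, 128.03213500976562), 7.926922798156738) 0.06957138992258982
```

View pics/crop0.png

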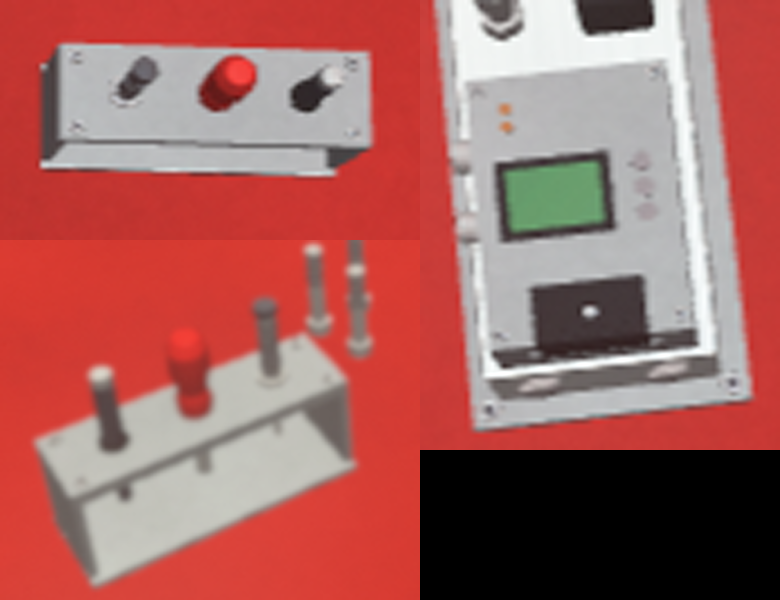

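```bash
cat >> h.py <<'E'
def pose():
    s=monitor.read_state(); w,x,y,z=s['tcp_rot']; M=R.from_quat([x,y,z,w]).as_matrix()
    return np.array(s['tcp_pos']),M,np.degrees(np.arctan2(M[1,0],M[0,0])),s
E
python3 - <<'E'
from h import *
import pickle
D=pickle.load(open('d0.pkl','rb')); T=D['top']
print('collar',world(T,375+128/4,165+97/4,z=.086),'recess',world(T,225+170/4.5,110+311/4.5,z=.118))
for p in [(163,212),(348,238),(365,236),(360,219)]: print(world(T,*p,z=.1))
P=cloud(T)[165:225,375:480].reshape(-1,3)
for z0,z1 in[(.09,.135),(.137,.16)]:
    q=P[(P[:,2]>z0)&(P[:,2]<z1)]; 
    for y0 in(-.173,-.228,-.283):
        k=q[abs(q[:,1]-y0)<.02]; print(z0,y0,len(k),k.mean(0) if len(k) else '',k[:,2].max() if len(k) else '')
p,M,yaw,s=pose(); print(yaw, tool([.543,-.173,.231]))
# box front part only
C=cloud(T)[140:210,225:305].reshape(-1,3); C=C[(C[:,2]>.113)&(C[:,2]<.122)]
r=cv2.minAreaRect((C[:,:2]*1000).astype(np.float32)); print(r, cv2.boxPoints(r))
E
```

```text
collar [ 0.53895308 -0.17638282  0.086     ] recess [0.54889736 0.17265435 0.118     ]
[0.46726366 0.40869308 0.1       ]
[ 0.4149895  -0.03255197  0.1       ]
[ 0.42063402 -0.0727407   0.1       ]
[ 0.46100253 -0.0607346   0.1       ]
0.09 -0.173 32 [ 0.53993069 -0.16949098  0.11242823] 0.13480602810433914
0.09 -0.228 54 [ 0.53754549 -0.22175934  0.11298778] 0.1347975662343593
0.09 -0.283 39 [ 0.54024364 -0.27940593  0.11124644] 0.1325348743460437
0.137 -0.173 39 [ 0.54306816 -0.17252325  0.14690289] 0.15275501389726462
0.137 -0.228 80 [ 0.54210359 -0.22684506  0.14350747] 0.14968272303663144
0.137 -0.283 28 [ 0.54250159 -0.28203306  0.14121006] 0.14557555237391773
69.84168899766522 [-5.75010133e+01  5.69432435e+01  1.60241774e-02]
((592.2833862304688, 181.30966186523438), (119.3917236328125, 110.06642150878906), 8.059826850891113) [[525.4611  227.42949]
 [540.89325 118.45027]
 [659.10565 135.18983]
 [643.6735  244.16905]]
```

Emit:
move_arm:
  targets: [-57.5, 56.9, -1, 0, 0, 70, -57.5, 56.9, -1, 0, 0, 70, -57.5, 56.9, -1, 0, 0, 70, -57.5, 56.9, -1, 0, 0, 70, -57.5, 56.9, -1, 0, 0, 70, -57.5, 56.9, -1, 0, 0, 70, -57.5, 56.9, -1, 0, 0, 70, -57.5, 56.9, -1, 0, 0, 70, -57.5, 56.9, -1, 0, 0, 70, -57.5, 56.9, -1, 0, 0, 70]

```text
time: 0.98
tcp_pos: [0.3799, 0.1824, 0.2364]
tcp_rot: [0.0, 1.0, -0.004, -0.0]
wrist_force: [0.7, 1.1, 0.5]
finger_gap: 1.003
```

```bash
python3 - <<'E'
from h import *
p,M,yaw,s=pose(); print(p,yaw,M[:,2],tool([.543,-.173,.235]))
E
```

```text
[0.3799428  0.18237813 0.23641375] -0.5133921562358078 [-6.66585562e-05 -7.56358536e-04 -9.99999712e-01] [16.6235023  35.39016606  0.16716737]
```

Emit:
move_arm:
  targets: [16.6, 35.4, 0, 0, 0, 0, 16.6, 35.4, 0, 0, 0, 0, 16.6, 35.4, 0, 0, 0, 0, 16.6, 35.4, 0, 0, 0, 0, 16.6, 35.4, 0, 0, 0, 0, 16.6, 35.4, 0, 0, 0, 0, 16.6, 35.4, 0, 0, 0, 0, 16.6, 35.4, 0, 0, 0, 0, 16.6, 35.4, 0, 0, 0, 0, 16.6, 35.4, 0, 0, 0, 0]

```text
time: 1.82
tcp_pos: [0.5436, -0.1775, 0.2355]
tcp_rot: [0.001, 1.0, -0.006, -0.0]
wrist_force: [-0.0, -0.6, -0.5]
finger_gap: 1.002
```

```bash
python3 - <<'E'
from h import *
import pickle
p,M,yaw,s=pose(); print(p,yaw,M[:,2],s['wrist_force'])
d=grab('wrist'); pickle.dump(d,open('w1.pkl','wb')); save('w1.png',d['frame'])
print(-d['Rm'].T@d['t'])
for q in [(.543,-.173,.148),(.543,-.173,.086),(.543,-.173,.082)]: print(proj(d,q))
E
```

```text
[ 0.54357327 -0.1775465   0.23545317] -0.6818026783524646 [-5.76430823e-04 -1.27853671e-03 -9.99999017e-01] [-0.02381662 -0.57113874 -0.46711287]
[ 0.54533961 -0.10437836  0.37781108]
[321.77236838 193.82426236]
[322.12850468 176.22821733]
[322.14669224 175.32960297]
```

View pics/w1.png

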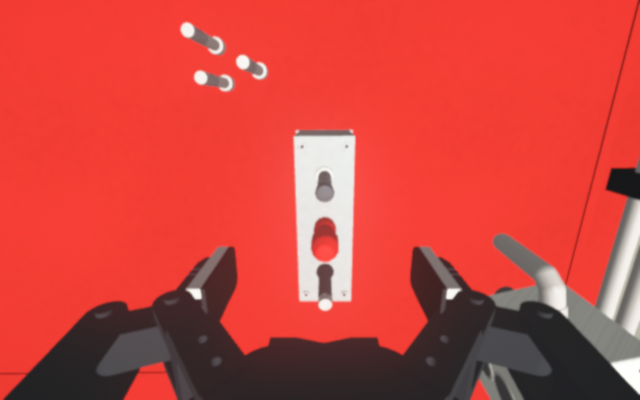

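The wrist view shows the pin vise with its light collar at about (324,172) and its cap at about (324,191). The red driver is at (324,240) and the dark drift at (324,290). I'll refine the position numerically from depth.

```bash
python3 - <<'E'
from h import *
import pickle
d=pickle.load(open('w1.pkl','rb'))
P=cloud(d); reg=np.zeros((400,640),bool); reg[100:320,270:380]=1
q=P[reg&(abs(P[...,2]-.082)<.003)]; r=cv2.minAreaRect((q[:,:2]*1000).astype(np.float32)); print(r,np.median(q[:,2]))
for z0,z1 in((.086,.135),(.139,.16)):
  m=reg&(P[...,2]>z0)&(P[...,2]<z1)&(P[...,1]>-.20); q=P[m]; print(len(q),q.mean(0),q.min(0),q.max(0))
  v,u=np.nonzero(m); print(u.min(),u.max(),v.min(),v.max())
f=d['frame'][150:210,290:360]; save('w1c.png',cv2.resize(f,None,fx=8,fy=8,interpolation=cv2.INTER_CUBIC))
E
```

```text
((544.7014770507812, -228.91476440429688), (191.26321411132812, 60.128536224365234), 89.56846618652344) 0.0819850709858021
211 [ 0.54532245 -0.16851781  0.10632122] [ 0.53580577 -0.17775519  0.08602738] [ 0.55494985 -0.16441322  0.13468853]
315 334 168 186
294 [ 0.54519551 -0.17222137  0.14711145] [ 0.53741715 -0.18060536  0.1410819 ] [ 0.55297689 -0.16523351  0.14968537]
315 334 183 202
```

View pics/w1c.png

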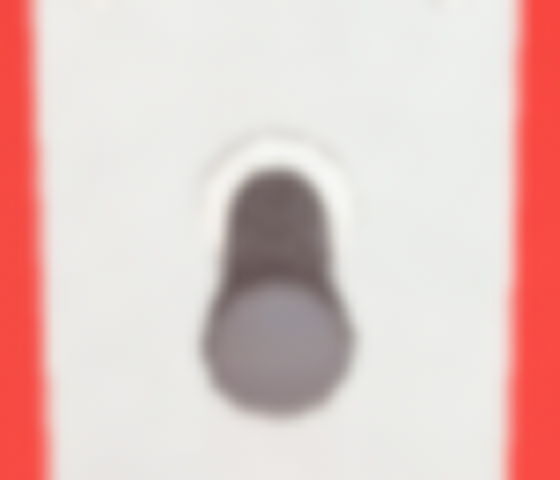

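Emit:
move_arm:
  targets: [0.14, -0.5, 1, 0, 0, 0, 0.14, -0.5, 4, 0, 0, 0, 0.14, -0.5, 7, 0, 0, 0, 0.14, -0.5, 9.5, 0, 0, 0, 0.14, -0.5, 11.5, 0, 0, 0, 0.14, -0.5, 13, 0, 0, 0, 0.14, -0.5, 13.7, 0, 0, 0, 0.14, -0.5, 13.8, 0, 0, 0, 0.14, -0.5, 13.8, 0, 0, 0, 0.14, -0.5, 13.8, 0, 0, 0]

```text
time: 2.7
tcp_pos: [0.5457, -0.1737, 0.0982]
tcp_rot: [0.001, 1.0, -0.006, 0.0]
wrist_force: [0.7, 0.2, 0.4]
finger_gap: 1.002
```

Emit:
move_arm:
  targets: [0, 0, 0, 0, 0, 0, 0, 0, 0, 0, 0, 0, 0, 0, 0, 0, 0, 0, 0, 0, 0, 0, 0, 0, 0, 0, 0, 0, 0, 0, 0, 0, 0, 0, 0, 0, 0, 0, 0, 0, 0, 0, 0, 0, 0, 0, 0, 0, 0, 0, 0, 0, 0, 0, 0, 0, 0, 0, 0, 0]
  jaw: 0

```text
time: 3.53
tcp_pos: [0.5457, -0.1737, 0.0982]
tcp_rot: [0.001, 1.0, -0.006, 0.0]
wrist_force: [-0.6, 0.0, 0.7]
finger_gap: 0.138
```

```bash
python3 - <<'E'
from h import *
p,M,yaw,s=pose(); print(p,yaw,M[:,2],s['wrist_force'],s['ft_torque'],s['finger_gap'],s['time'])
E
```

```text
[ 0.54571589 -0.17368198  0.0982498 ] -0.728397694616791 [ 5.17585347e-04 -2.25061347e-03 -9.99997333e-01] [-0.59204428  0.02247175  0.7161793 ] [-0.04167812  0.04905783  0.02761073] 0.13801993587205943 3.5333
```

Emit:
move_arm:
  targets: [0, 0, -0.5, 0, 0, 0, 0, 0, -2, 0, 0, 0, 0, 0, -4, 0, 0, 0, 0, 0, -6, 0, 0, 0, 0, 0, -8, 0, 0, 0, 0, 0, -10, 0, 0, 0, 0, 0, -12, 0, 0, 0, 0, 0, -13.5, 0, 0, 0, 0, 0, -14.2, 0, 0, 0, 0, 0, -14.2, 0, 0, 0]

```text
time: 4.37
tcp_pos: [0.5463, -0.1738, 0.2422]
tcp_rot: [0.002, 1.0, -0.006, 0.001]
wrist_force: [0.3, -0.1, -1.3]
finger_gap: 0.138
```

```bash
python3 - <<'E'
from h import *
import pickle
p,M,yaw,s=pose(); print(p,yaw,M[:,2],s['wrist_force'],s['finger_gap'],s['time'])
d={n:grab(n) for n in('wrist','scene')}; pickle.dump(d,open('d2.pkl','wb'))
o=p+np.array([0,0.001,-.016])
for n in d: print(n,[np.round(proj(d[n],o+[0,0,-k/1000]),1) for k in(-66,0,34,46,58,72)])
c,e=proj(d['scene'],o).astype(int); print(c,e)
a=cv2.resize(d['scene']['frame'][e-25:e+50,c-25:c+25],(400,600),interpolation=cv2.INTER_CUBIC)
b=cv2.resize(d['wrist']['frame'][100:325,240:390],(400,600),interpolation=cv2.INTER_CUBIC)
save('lift.png',np.hstack([a,b]))
E
```

```text
[ 0.54634126 -0.1737593   0.24216566] -0.7248305327425095 [ 0.00295203 -0.00365914 -0.99998895] [ 0.27444242 -0.14240379 -1.27373626] 0.13832537568503545 4.3667
wrist [array([321.8, 310. ]), array([322.1, 234.8]), array([322.1, 214.1]), array([322.1, 208.3]), array([322.2, 203. ]), array([322.2, 197.6])]
scene [array([230.1, 160.3]), array([233.1, 189.5]), array([234.5, 203.5]), array([235. , 208.3]), array([235.5, 213. ]), array([236.1, 218.4])]
233 189
```

View pics/lift.png

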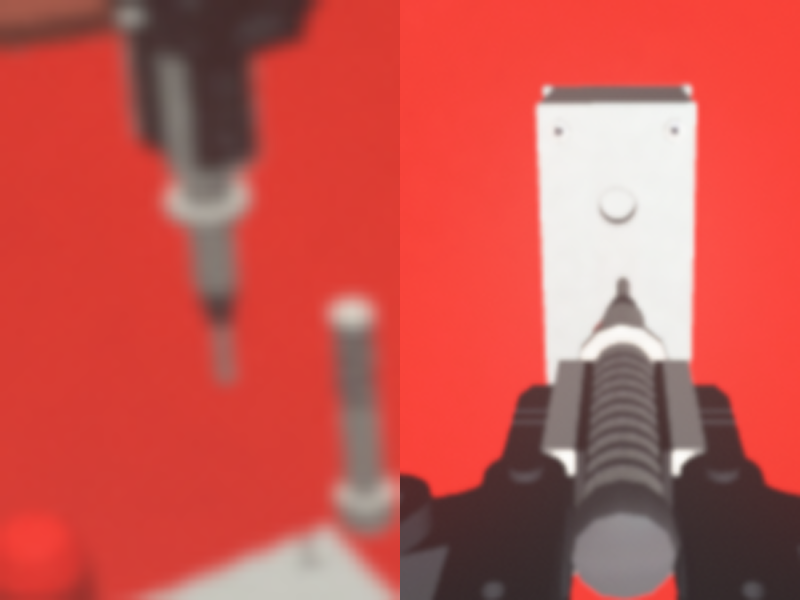

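```bash
python3 - <<'E'
from h import *
p,M,yaw,s=pose(); print(tool([.549,.173,.242]), tool([.549,.173,.215]))
E
```

```text
[ -0.09278633 -34.633975    -0.31015242] [ -0.09277077 -34.63919071   2.38984254]
```

Emit:
move_arm:
  targets: [-0.1, -34.6, -0.3, 0, 0, -8.7, -0.1, -34.6, -0.3, 0, 0, -8.7, -0.1, -34.6, -0.3, 0, 0, -8.7, -0.1, -34.6, -0.3, 0, 0, -8.7, -0.1, -34.6, -0.3, 0, 0, -8.7, -0.1, -34.6, -0.3, 0, 0, -8.7, -0.1, -34.6, -0.3, 0, 0, -8.7, -0.1, -34.6, -0.3, 0, 0, -8.7, -0.1, -34.6, -0.3, 0, 0, -8.7, -0.1, -34.6, -0.3, 0, 0, -8.7]

```text
time: 5.3
tcp_pos: [0.5477, 0.1759, 0.2402]
tcp_rot: [0.001, 0.997, 0.072, -0.001]
wrist_force: [0.5, -0.9, -1.6]
finger_gap: 0.137
```

```bash
python3 - <<'E'
from h import *
import pickle
p,M,yaw,s=pose(); print(p,yaw,M[:,2],s['wrist_force'],s['finger_gap'],s['time'])
print(tool([.549,.173,.205]))
E
```

```text
[0.54774586 0.17593063 0.24020445] 8.221205537272063 [-0.00241977 -0.00152049 -0.99999592] [ 0.46536177 -0.88938514 -1.5873774 ] 0.13690727474840766 5.3
[0.09141485 0.30390505 3.52057266]
```

Emit:
move_arm:
  targets: [0.1, 0.3, 1, 0, 0, 0, 0.1, 0.3, 2, 0, 0, 0, 0.1, 0.3, 3, 0, 0, 0, 0.1, 0.3, 3.5, 0, 0, 0, 0.1, 0.3, 3.5, 0, 0, 0, 0.1, 0.3, 3.5, 0, 0, 0]

```text
time: 5.8
tcp_pos: [0.5489, 0.1723, 0.2047]
tcp_rot: [0.001, 0.997, 0.071, -0.002]
wrist_force: [-0.1, -0.3, -0.1]
finger_gap: 0.137
```

```bash
python3 - <<'E'
from h import *
import pickle
p,M,yaw,s=pose(); print(p,yaw,M[:,2],s['wrist_force'],s['ft_torque'],s['time'])
d={n:grab(n) for n in('wrist','scene')}; pickle.dump(d,open('d3.pkl','wb')); d=d['wrist']
tip=p+M@[0,-.001,.069]; print('tip',tip,proj(d,tip),'recess',proj(d,[.549,.174,.118]))
C=cloud(d); m=(abs(C[...,2]-.118)<.003)&(abs(C[...,0]-.58)<.1)&(abs(C[...,1]-.18)<.09); m[250:]=0
q=C[m]; r=cv2.minAreaRect((q[:,:2]*1000).astype(np.float32)); print(r,cv2.boxPoints(r),np.median(q[:,2]))
save('hov.png',cv2.resize(d['frame'][125:275,225:425],None,fx=4,fy=4,interpolation=cv2.INTER_CUBIC))
E
```

```text
[0.54887028 0.17231478 0.2046594 ] 8.158219377524636 [-0.00329755 -0.00162489 -0.99999324] [-0.1019157  -0.31508331 -0.14695485] [ 0.04475544 -0.04784738 -0.05616385] 5.8
tip [0.54850084 0.17319254 0.13565873] [322.55661456 205.29019998] recess [323.44202156 197.38394155]
((610.1939086914062, 187.29200744628906), (150.57643127441406, 102.61734008789062), 7.793574333190918) [[528.64343  227.91733 ]
 [542.55884  126.247856]
 [691.7444   146.66669 ]
 [677.829    248.33615 ]] 0.11807873357359666
```

View pics/hov.png

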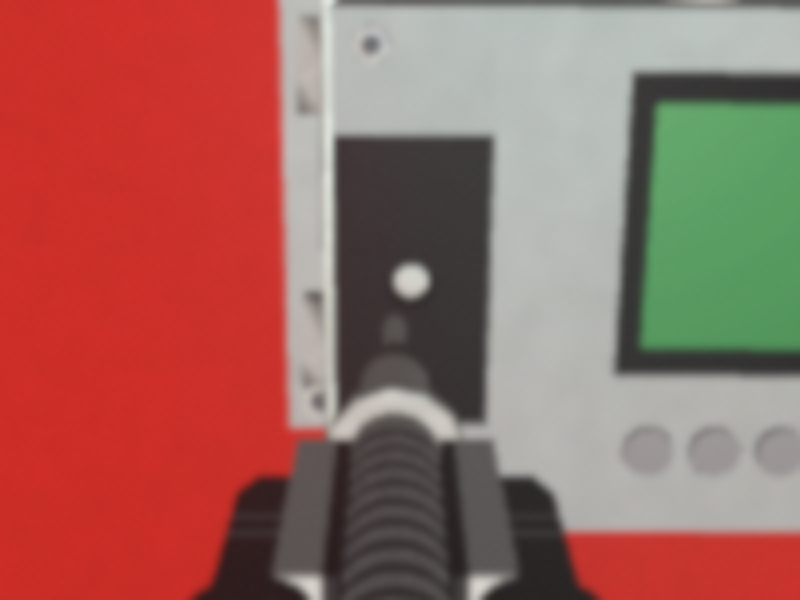

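```bash
python3 - <<'E'
from h import *
import pickle
D=pickle.load(open('d3.pkl','rb'));d=D['wrist']
p,M,yaw,s=pose()
rc=world(d,327.75,195.25,z=.117); print('recess',rc)
for L in(50,53,56):
    z=p[2]-.016-L/1000; t=world(d,323.75,206,z=z); print(L,'tip',t,'delta',rc-t, 'tool cm',M.T@(rc-t)*100)
# depth at pin pixel
C=cloud(d); print(C[204:209,322:326,2].round(4)); print(C[192:199,325:331,2].round(4))
sc=D['scene']; e=proj(sc,p+M@[0,-.001,.016]).astype(int); print(e)
save('sc3.png',cv2.resize(sc['frame'][e[1]-25:e[1]+50,e[0]-40:e[0]+40],(640,600),interpolation=cv2.INTER_CUBIC))
print([np.round(proj(sc,p+M@[0,-.001,.016+k/1000]),1) for k in(0,34,46,53,58)],proj(sc,[.549,.174,.118]))
E
```

```text
recess [0.55224171 0.17597935 0.117     ]
50 tip [0.54928247 0.17413939 0.13970449] delta [ 0.00295924  0.00183995 -0.02270449] tool cm [ 0.3232921  -0.14267991  2.26968891]
53 tip [0.54942105 0.17311743 0.13670449] delta [ 0.00282066  0.00286191 -0.01970449] tool cm [ 0.32357603 -0.24545063  1.96956528]
56 tip [0.54955964 0.17209547 0.13370449] delta [ 0.00268207  0.00388387 -0.01670449] tool cm [ 0.32385996 -0.34822135  1.66944164]
[[0.1354 0.1376 0.1359 0.1184]
 [0.1382 0.1396 0.1381 0.1376]
 [0.1402 0.1406 0.141  0.139 ]
 [0.1422 0.1429 0.1438 0.1418]
 [0.1459 0.1453 0.1461 0.1448]]
[[0.1153 0.1147 0.1151 0.1143 0.1148 0.1153]
 [0.1148 0.1153 0.1164 0.1156 0.114  0.1154]
 [0.1167 0.1148 0.1151 0.1144 0.1147 0.1143]
 [0.1139 0.1152 0.1155 0.1145 0.1142 0.1151]
 [0.1157 0.1157 0.1141 0.1152 0.1144 0.1154]
 [0.3471 0.1138 0.1139 0.1149 0.1155 0.1149]
 [0.1148 0.1155 0.115  0.1149 0.1158 0.1153]]
[365 156]
[array([365.6, 156. ]), array([364.2, 168.1]), array([363.8, 172.3]), array([363.5, 174.7]), array([363.3, 176.4])] [362.90701104 180.95303189]
```

View pics/sc3.png

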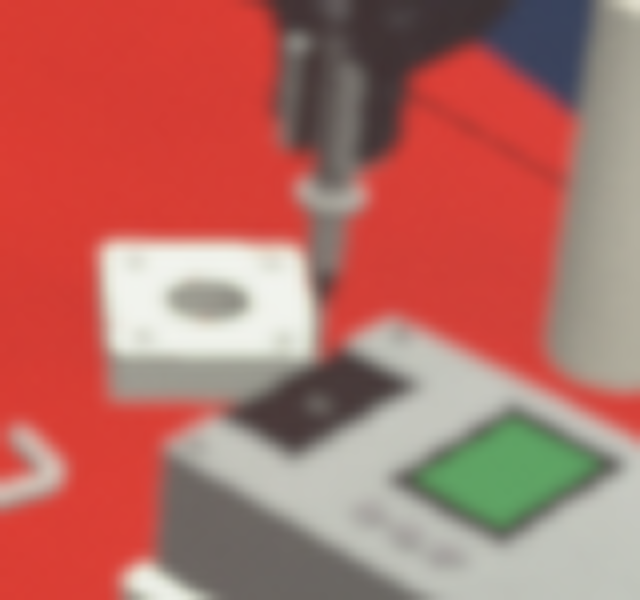

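The wrist view shows the recess at (327.8,195.3) and the pin end at (323.8,206). The pin is therefore about 3.2 mm short in tool x and 2.5 mm short in y, and its end sits about 53 mm below the collar. I'll correct that, go lower and look again.

Emit:
move_arm:
  targets: [0.32, -0.25, 0, 0, 0, 0, 0.32, -0.25, 0.5, 0, 0, 0, 0.32, -0.25, 0.9, 0, 0, 0, 0.32, -0.25, 1.2, 0, 0, 0, 0.32, -0.25, 1.2, 0, 0, 0, 0.32, -0.25, 1.2, 0, 0, 0, 0.32, -0.25, 1.2, 0, 0, 0]

```text
time: 6.48
tcp_pos: [0.5521, 0.1756, 0.1937]
tcp_rot: [0.001, 0.997, 0.071, -0.001]
wrist_force: [0.1, -0.6, -0.5]
finger_gap: 0.134
```

```bash
python3 - <<'E'
from h import *
import pickle
p,M,yaw,s=pose(); print(p,yaw,M[:,2],s['wrist_force'],s['ft_torque'],s['time'])
d=grab('wrist'); pickle.dump(d,open('w4.pkl','wb'))
save('hov2.png',cv2.resize(d['frame'][170:230,285:365],None,fx=10,fy=10,interpolation=cv2.INTER_CUBIC))
tip=p+M@[0,-.001,.069]; print('tip',tip,proj(d,tip),world(d,327.75,195.25,z=.117))
C=cloud(d); print(C[192:206,322:332,2].round(4))
E
```

```text
[0.55210755 0.17559925 0.19370491] 8.188882606221362 [-0.00172476 -0.0014608  -0.99999745] [ 0.10063633 -0.58282991 -0.5112798 ] [ 0.01558962  0.02070565 -0.05385431] 6.4833
tip [0.5518461  0.17648826 0.12470389] [322.54351709 205.28494052] [0.55500976 0.18254948 0.117     ]
[[0.1174 0.1179 0.1176 0.1184 0.1187 0.1183 0.117  0.1174 0.1178 0.1173]
 [0.1181 0.1169 0.1181 0.1176 0.1172 0.1184 0.1188 0.1168 0.1178 0.1183]
 [0.1186 0.1175 0.1173 0.1185 0.1182 0.1177 0.1184 0.1181 0.1181 0.1171]
 [0.1184 0.1193 0.1178 0.1182 0.118  0.118  0.1186 0.1176 0.1181 0.1179]
 [0.1185 0.1171 0.1177 0.1189 0.1179 0.1178 0.1173 0.1183 0.1181 0.1178]
 [0.1184 0.1182 0.1191 0.118  0.1161 0.1191 0.1167 0.1168 0.1174 0.118 ]
 [0.1177 0.1169 0.1174 0.1185 0.1187 0.1182 0.1175 0.1197 0.1189 0.1183]
 [0.1147 0.1147 0.1154 0.1162 0.1174 0.1191 0.1185 0.1175 0.1184 0.1173]
 [0.115  0.1146 0.1143 0.1144 0.114  0.1183 0.1187 0.1179 0.1179 0.1174]
 [0.115  0.1166 0.1149 0.1151 0.1149 0.1147 0.1175 0.1182 0.1183 0.1176]
 [0.1152 0.1148 0.1151 0.1151 0.1155 0.1151 0.117  0.1177 0.1178 0.1185]
 [0.1163 0.1137 0.1157 0.1149 0.1156 0.1151 0.1185 0.1182 0.1182 0.1175]
 [0.1243 0.1264 0.1263 0.1151 0.1148 0.1118 0.1183 0.118  0.1173 0.1183]
 [0.1268 0.1279 0.1282 0.1265 0.114  0.1148 0.1189 0.1196 0.1179 0.1176]]
```

View pics/hov2.png

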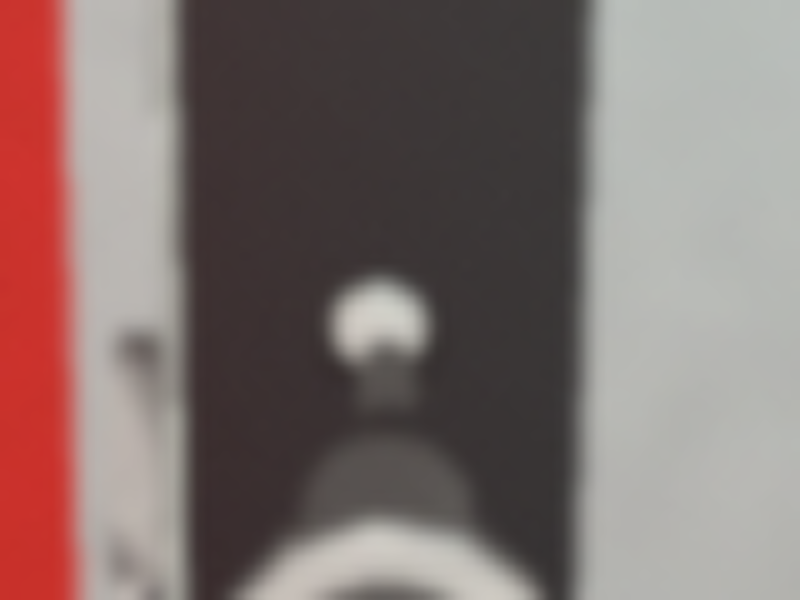

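```bash
python3 - <<'E'
from h import *
import pickle
d=pickle.load(open('w4.pkl','rb')); p,M,yaw,s=pose()
rc=world(d,323.0,202.4,z=.118)
for z in(.1235,.1245):
  t=world(d,323.6,206.8,z=z); print(rc,t,M.T@(rc-t)*100)
E
```

```text
[0.55215543 0.17660422 0.118     ] [0.55286127 0.17499379 0.1235    ] [-0.04604035 -0.17013306  0.54986551]
[0.55215543 0.17660422 0.118     ] [0.55281338 0.17533735 0.1245    ] [-0.04602856 -0.13556909  0.64990849]
```

Emit:
move_arm:
  targets: [-0.05, -0.15, 0, 0, 0, 0, -0.05, -0.15, 0.1, 0, 0, 0, -0.05, -0.15, 0.2, 0, 0, 0, -0.05, -0.15, 0.3, 0, 0, 0, -0.05, -0.15, 0.4, 0, 0, 0, -0.05, -0.15, 0.5, 0, 0, 0, -0.05, -0.15, 0.5, 0, 0, 0, -0.05, -0.15, 0.5, 0, 0, 0]

```text
time: 7.2
tcp_pos: [0.5514, 0.177, 0.1887]
tcp_rot: [0.001, 0.997, 0.071, -0.001]
wrist_force: [0.0, -0.4, -0.5]
finger_gap: 0.137
```

Emit:
move_arm:
  targets: [0, 0, 0.05, 0, 0, 0, 0, 0, 0.1, 0, 0, 0, 0, 0, 0.15, 0, 0, 0, 0, 0, 0.15, 0, 0, 0]

```text
time: 7.53
tcp_pos: [0.5514, 0.177, 0.1871]
tcp_rot: [0.001, 0.997, 0.071, -0.001]
wrist_force: [0.6, -0.1, -1.0]
finger_gap: 0.135
```

```bash
python3 - <<'E'
from h import *
p,M,yaw,s=pose(); print(p,yaw,M[:,2],s['wrist_force'],s['ft_torque'],s['time'], 'tip',p+M@[0,-.001,.0695])
E
```

```text
[0.55142665 0.17695143 0.18713921] 8.183860833316881 [-0.00170722 -0.00148584 -0.99999744] [ 0.61327634 -0.07587163 -0.97797619] [-0.04212245 -0.05475367 -0.02886225] 7.5333 tip [0.55116564 0.17783798 0.11763816]
```

Emit:
move_arm:
  targets: [0, 0, 0.05, 0, 0, 0, 0, 0, 0.1, 0, 0, 0, 0, 0, 0.1, 0, 0, 0]

```text
time: 7.78
tcp_pos: [0.5513, 0.177, 0.186]
tcp_rot: [0.001, 0.997, 0.071, -0.001]
wrist_force: [0.0, -0.4, -0.2]
finger_gap: 0.138
```

Emit:
move_arm:
  targets: [0, 0, 0.05, 0, 0, 0, 0, 0, 0.1, 0, 0, 0, 0, 0, 0.1, 0, 0, 0]

```text
time: 8.03
tcp_pos: [0.5513, 0.177, 0.1848]
tcp_rot: [0.001, 0.997, 0.071, -0.001]
wrist_force: [-0.5, 0.9, -1.1]
finger_gap: 0.138
```

Emit:
move_arm:
  targets: [0, 0, 0.03, 0, 0, 0, 0, 0, 0.05, 0, 0, 0, 0, 0, 0.05, 0, 0, 0]

```text
time: 8.28
tcp_pos: [0.5513, 0.177, 0.1843]
tcp_rot: [0.001, 0.997, 0.071, -0.001]
wrist_force: [0.3, 0.2, -0.5]
finger_gap: 0.137
```

Emit:
move_arm:
  targets: [0, 0, 0.03, 0, 0, 0, 0, 0, 0.05, 0, 0, 0, 0, 0, 0.05, 0, 0, 0]

```text
time: 8.53
tcp_pos: [0.5513, 0.177, 0.184]
tcp_rot: [0.001, 0.997, 0.071, -0.001]
wrist_force: [-0.1, -0.6, 0.6]
finger_gap: 0.14
```

Emit:
move_arm:
  targets: [0, 0, 0.03, 0, 0, 0, 0, 0, 0.05, 0, 0, 0, 0, 0, 0.05, 0, 0, 0]

```text
time: 8.78
tcp_pos: [0.5513, 0.177, 0.1837]
tcp_rot: [0.001, 0.997, 0.071, -0.001]
wrist_force: [-1.4, -0.1, 2.5]
finger_gap: 0.137
```

```bash
python3 - <<'E'
from h import *
F=[]
for i in range(8):
    p,M,yaw,s=pose(); F.append(s['wrist_force']); cams.get_image('wrist')
F=np.array(F); print(F.round(2), F.mean(0),p,s['time'])
E
```

```text
[[-1.41 -0.12  2.46]
 [-1.51 -0.05  2.15]
 [-0.86 -0.12  3.21]
 [-0.95  0.2   3.15]
 [-0.75 -0.35  2.52]
 [-0.39 -0.11  3.09]
 [-0.87  0.15  3.24]
 [ 0.06  0.5   2.71]] [-0.8331121   0.01275721  2.81468639] [0.55137103 0.17697252 0.18355095] 9.1333
```

Emit:
move_arm:
  targets: [0, 0, 0.03, 0, 0, 0, 0, 0, 0.06, 0, 0, 0, 0, 0, 0.06, 0, 0, 0]

```text
time: 9.43
tcp_pos: [0.5513, 0.177, 0.1829]
tcp_rot: [0.001, 0.997, 0.071, -0.001]
wrist_force: [-1.2, 0.1, 4.2]
finger_gap: 0.134
```

```bash
cat >> h.py <<'E'
def feel(n=4):
    F=[]
    for i in range(n):
        p,M,yaw,s=pose(); F.append(np.r_[s['wrist_force'],p]); cams.get_image('wrist') if i<n-1 else 0
    m=np.mean(F,0); print('F',m[:3].round(2),'p',m[3:].round(5),'yaw',round(yaw,2),'z',M[:,2].round(4),s['time'])
E
python3 -c "from h import *; feel()"
```

```text
F [-0.74  0.01  3.28] p [0.55136 0.17697 0.18292] yaw 8.18 z [-0.0017 -0.0014 -1.    ] 9.5833
```

Emit:
move_arm:
  targets: [0, 0, 0.05, 0, 0, 0, 0, 0, 0.1, 0, 0, 0, 0, 0, 0.15, 0, 0, 0, 0, 0, 0.2, 0, 0, 0, 0, 0, 0.25, 0, 0, 0, 0, 0, 0.25, 0, 0, 0]

```text
time: 10.08
tcp_pos: [0.5514, 0.177, 0.1804]
tcp_rot: [0.001, 0.997, 0.071, -0.001]
wrist_force: [-1.4, 0.4, 4.0]
finger_gap: 0.137
```

```bash
python3 -c "from h import *; feel()"
```

```text
F [-0.66 -0.44  4.55] p [0.55138 0.17697 0.18049] yaw 8.19 z [-0.0016 -0.0014 -1.    ] 10.2333
```

Emit:
move_arm:
  targets: [0, 0, 0.05, 0, 0, 0, 0, 0, 0.1, 0, 0, 0, 0, 0, 0.15, 0, 0, 0, 0, 0, 0.18, 0, 0, 0, 0, 0, 0.2, 0, 0, 0, 0, 0, 0.2, 0, 0, 0]

```text
time: 10.73
tcp_pos: [0.5514, 0.177, 0.1786]
tcp_rot: [0.001, 0.997, 0.071, -0.001]
wrist_force: [-1.1, -0.7, 5.5]
finger_gap: 0.133
```

```bash
python3 -c "from h import *; feel(6)"
```

```text
F [-1.22 -0.48  5.72] p [0.55142 0.17698 0.17865] yaw 8.19 z [-0.0015 -0.0014 -1.    ] 10.9833
```

The button gives at about 4.9 mm of travel with about 6.4 N, which is inside the unlatched window of 4–6 mm. Now I'll push along −x while holding that depth.

Emit:
move_arm:
  targets: [-0.07, 0, 0.01, 0, 0, 0, -0.14, 0, 0.01, 0, 0, 0, -0.21, 0, 0.01, 0, 0, 0, -0.28, 0, 0.01, 0, 0, 0, -0.35, 0, 0.01, 0, 0, 0, -0.42, 0, 0.01, 0, 0, 0, -0.5, 0, 0.01, 0, 0, 0, -0.5, 0, 0.01, 0, 0, 0]

```text
time: 11.65
tcp_pos: [0.5474, 0.1764, 0.1791]
tcp_rot: [0.001, 0.997, 0.071, 0.0]
wrist_force: [1.8, -0.7, 5.1]
finger_gap: 0.139
```

```bash
python3 -c "from h import *; feel(6)"
```

```text
F [1.67 0.4  5.48] p [0.5474  0.17636 0.1791 ] yaw 8.19 z [ 8.0e-04 -1.1e-03 -1.0e+00] 11.9
```

Emit:
move_arm:
  targets: [0, 0, 0.04, 0, 0, 0, 0, 0, 0.07, 0, 0, 0, -0.1, 0, 0.07, 0, 0, 0, -0.2, 0, 0.07, 0, 0, 0, -0.3, 0, 0.07, 0, 0, 0, -0.4, 0, 0.07, 0, 0, 0, -0.5, 0, 0.07, 0, 0, 0, -0.6, 0, 0.07, 0, 0, 0, -0.6, 0, 0.07, 0, 0, 0]

```text
time: 12.65
tcp_pos: [0.5424, 0.1756, 0.179]
tcp_rot: [0.0, 0.997, 0.071, 0.002]
wrist_force: [1.1, 0.4, 5.3]
finger_gap: 0.136
```

```bash
python3 -c "from h import *; feel(6)"
```

```text
F [1.8  0.03 5.33] p [0.54238 0.17563 0.17894] yaw 8.18 z [ 3.e-03 -7.e-04 -1.e+00] 12.9
```

Emit:
move_arm:
  targets: [0, 0, 0.06, 0, -0.1, 0, 0, 0, 0.1, 0, -0.2, 0, -0.1, 0, 0.11, 0, -0.2, 0, -0.2, 0, 0.11, 0, -0.2, 0, -0.3, 0, 0.11, 0, -0.2, 0, -0.4, 0, 0.11, 0, -0.2, 0, -0.5, 0, 0.11, 0, -0.2, 0, -0.6, 0, 0.11, 0, -0.2, 0, -0.6, 0, 0.11, 0, -0.2, 0]

```text
time: 13.65
tcp_pos: [0.5374, 0.1749, 0.1785]
tcp_rot: [0.0, 0.997, 0.071, 0.001]
wrist_force: [1.8, 1.3, 6.6]
finger_gap: 0.139
```

```bash
python3 -c "from h import *; feel(6)"
```

```text
F [1.88 0.56 5.42] p [0.53741 0.1749  0.17843] yaw 8.18 z [ 2.e-03 -8.e-04 -1.e+00] 13.9
```

```bash
cat >> h.py <<'E'
def drawer():
    a=np.radians(7.9); ex=np.array([np.cos(a),np.sin(a)]); ey=np.array([-ex[1],ex[0]])
    for n in('top','wrist'):
        C=cloud(grab(n)).reshape(-1,3); C=C[(abs(C[:,2]-.118)<.003)]
        q=C[:,:2]-[.552,.1765]; X=q@ex; Y=q@ey
        f=lambda m: np.percentile(X[m],2).round(4) if m.sum()>5 else None
        near=abs(X)<.1
        print(n,'drawer front',f(near&(abs(Y-.018)<.008)),'box front',f(near&(abs(Y-.04)<.006)),f(near&(abs(Y+.04)<.006)))
E
python3 -c "from h import *; drawer()"
```

```text
top drawer front None box front None -0.0158
wrist drawer front -0.0263 box front -0.0137 0.0207
```

Emit:
move_arm:
  targets: [-0.1, 0, 0.06, 0, -0.1, 0, -0.2, 0, 0.08, 0, -0.2, 0, -0.3, 0, 0.08, 0, -0.2, 0, -0.4, 0, 0.08, 0, -0.2, 0, -0.5, 0, 0.08, 0, -0.2, 0, -0.6, 0, 0.08, 0, -0.2, 0, -0.7, 0, 0.08, 0, -0.2, 0, -0.8, 0, 0.08, 0, -0.2, 0, -0.8, 0, 0.08, 0, -0.2, 0]

```text
time: 14.75
tcp_pos: [0.5304, 0.1739, 0.1782]
tcp_rot: [0.0, 0.997, 0.071, 0.0]
wrist_force: [1.3, 0.6, 4.6]
finger_gap: 0.132
```

```bash
python3 -c "from h import *; feel(5); drawer()"
```

```text
F [1.29 0.93 5.36] p [0.53045 0.17392 0.17821] yaw 8.17 z [ 8.e-04 -8.e-04 -1.e+00] 14.95
top drawer front None box front None -0.0168
wrist drawer front -0.0334 box front -0.0139 0.014
```

Emit:
move_arm:
  targets: [-0.1, 0, 0.05, 0, 0, 0, -0.2, 0, 0.06, 0, 0, 0, -0.3, 0, 0.06, 0, 0, 0, -0.4, 0, 0.06, 0, 0, 0, -0.5, 0, 0.06, 0, 0, 0, -0.6, 0, 0.06, 0, 0, 0, -0.7, 0, 0.06, 0, 0, 0, -0.8, 0, 0.06, 0, 0, 0, -0.9, 0, 0.06, 0, 0, 0, -0.9, 0, 0.06, 0, 0, 0]

```text
time: 15.88
tcp_pos: [0.5225, 0.1728, 0.1782]
tcp_rot: [0.0, 0.997, 0.071, 0.002]
wrist_force: [1.9, 0.3, 5.7]
finger_gap: 0.139
```

```bash
python3 -c "from h import *; feel(5); drawer()"
```

```text
F [1.79 0.42 5.67] p [0.5225  0.17279 0.17819] yaw 8.17 z [ 3.2e-03 -3.0e-04 -1.0e+00] 16.0833
top drawer front None box front None -0.0171
wrist drawer front -0.0413 box front -0.0137 0.0061
```

Emit:
move_arm:
  targets: [-0.15, 0, 0.03, 0, 0, 0, -0.3, 0, 0.03, 0, -0.1, 0, -0.45, 0, 0.03, 0, -0.2, 0, -0.6, 0, 0.03, 0, -0.2, 0, -0.75, 0, 0.03, 0, -0.2, 0, -0.9, 0, 0.03, 0, -0.2, 0, -1.05, 0, 0.03, 0, -0.2, 0, -1.2, 0, 0.03, 0, -0.2, 0, -1.35, 0, 0.03, 0, -0.2, 0, -1.5, 0, 0.03, 0, -0.2, 0]

```text
time: 17.02
tcp_pos: [0.5087, 0.1708, 0.1785]
tcp_rot: [0.0, 0.997, 0.071, 0.001]
wrist_force: [2.2, 0.1, 5.5]
finger_gap: 0.135
```

```bash
python3 -c "from h import *; feel(5); drawer()"
```

```text
F [1.77 0.32 5.44] p [0.50856 0.17082 0.17844] yaw 8.17 z [ 2.e-03 -3.e-04 -1.e+00] 17.2167
top drawer front None box front None -0.0155
wrist drawer front -0.0555 box front -0.014 -0.0078
```

Emit:
move_arm:
  targets: [-0.1, 0, 0.02, 0, 0, 0, -0.2, 0, 0.02, 0, 0, 0, -0.3, 0, 0.02, 0, 0, 0, -0.4, 0, 0.02, 0, 0, 0, -0.5, 0, 0.02, 0, 0, 0, -0.6, 0, 0.02, 0, 0, 0, -0.7, 0, 0.02, 0, 0, 0, -0.75, 0, 0.02, 0, 0, 0, -0.75, 0, 0.02, 0, 0, 0]

```text
time: 18.07
tcp_pos: [0.502, 0.1699, 0.1787]
tcp_rot: [0.0, 0.997, 0.071, 0.002]
wrist_force: [1.4, 1.5, 5.5]
finger_gap: 0.138
```

Emit:
move_arm:
  targets: [-0.1, 0, 0.02, 0, 0, 0, -0.2, 0, 0.02, 0, 0, 0, -0.2, 0, 0.02, 0, 0, 0]

```text
time: 18.32
tcp_pos: [0.5009, 0.1698, 0.1791]
tcp_rot: [-0.0, 0.997, 0.071, 0.003]
wrist_force: [2.0, -0.5, 4.7]
finger_gap: 0.138
```

```bash
python3 -c "from h import *; feel(5); drawer()"
```

```text
F [2.02 0.36 4.76] p [0.50096 0.16977 0.17905] yaw 8.17 z [ 6.6e-03  6.0e-04 -1.0e+00] 18.5167
top drawer front None box front None -0.0156
wrist drawer front -0.0629 box front -0.0143 -0.0141
```

Emit:
move_arm:
  targets: [-0.1, 0, 0.03, 0, -0.2, 0, -0.15, 0, 0.03, 0, -0.3, 0, -0.15, 0, 0.03, 0, -0.3, 0]

```text
time: 18.87
tcp_pos: [0.5003, 0.1697, 0.1791]
tcp_rot: [-0.0, 0.997, 0.071, 0.002]
wrist_force: [3.1, 0.9, 4.6]
finger_gap: 0.136
```

```bash
python3 -c "from h import *; feel(5); drawer()"
```

```text
F [3.09 0.73 4.92] p [0.50008 0.16961 0.17904] yaw 8.16 z [ 2.e-03 -2.e-04 -1.e+00] 19.0667
top drawer front None box front None -0.0161
wrist drawer front -0.0637 box front -0.0142 -0.0145
```

Emit:
move_arm:
  targets: [-0.06, 0, 0.02, 0, 0, 0, -0.12, 0, 0.02, 0, 0, 0, -0.12, 0, 0.02, 0, 0, 0]

```text
time: 19.42
tcp_pos: [0.4992, 0.1693, 0.179]
tcp_rot: [0.0, 0.997, 0.071, 0.002]
wrist_force: [5.1, 0.7, 4.8]
finger_gap: 0.135
```

```bash
python3 -c "from h import *; feel(5); drawer()"
```

```text
F [4.59 0.78 4.63] p [0.49919 0.16933 0.17898] yaw 8.16 z [ 3.5e-03 -1.0e-04 -1.0e+00] 19.6167
top drawer front None box front None -0.0151
wrist drawer front -0.0635 box front -0.0144 -0.0142
```

Emit:
move_arm:
  targets: [0.08, 0, 0, 0, 0, 0, 0.16, 0, 0, 0, 0, 0, 0.2, 0, -0.1, 0, 0, 0, 0.22, 0, -0.2, 0, 0, 0, 0.22, 0, -0.3, 0, 0, 0, 0.22, 0, -0.4, 0, 0, 0, 0.22, 0, -0.4, 0, 0, 0]

```text
time: 20.3
tcp_pos: [0.5008, 0.1697, 0.1828]
tcp_rot: [0.0, 0.997, 0.071, 0.001]
wrist_force: [-1.7, -0.2, 2.6]
finger_gap: 0.134
```

```bash
python3 -c "from h import *; feel(5); drawer()"
```

```text
F [-2.1  -0.55  2.62] p [0.501   0.16966 0.18277] yaw 8.16 z [ 2.9e-03 -1.0e-04 -1.0e+00] 20.5
top drawer front None box front None -0.0151
wrist drawer front -0.0631 box front -0.0141 -0.0144
```

Emit:
move_arm:
  targets: [-0.06, 0, 0, 0, 0, 0, -0.12, 0, 0, 0, 0, 0, -0.18, 0, 0, 0, 0, 0, -0.24, 0, 0, 0, 0, 0, -0.24, 0, 0, 0, 0, 0]

```text
time: 21.02
tcp_pos: [0.4994, 0.1693, 0.1831]
tcp_rot: [0.0, 0.997, 0.071, 0.002]
wrist_force: [3.7, -0.0, 0.7]
finger_gap: 0.133
```

```bash
python3 -c "from h import *; feel(5); drawer()"
```

```text
F [3.83 0.83 1.3 ] p [0.49933 0.16932 0.18305] yaw 8.16 z [ 0.004 -0.    -1.   ] 21.2167
top drawer front None box front None -0.0158
wrist drawer front -0.0636 box front -0.0142 -0.0143
```

Emit:
move_arm:
  targets: [0.05, 0, -0.05, 0, 0, 0, 0.08, 0, -0.15, 0, 0, 0, 0.1, 0, -0.3, 0, 0, 0, 0.1, 0, -0.45, 0, 0, 0, 0.1, 0, -0.6, 0, 0, 0, 0.1, 0, -0.8, 0, 0, 0, 0.1, 0, -1, 0, 0, 0, 0.1, 0, -1.2, 0, 0, 0]

```text
time: 21.98
tcp_pos: [0.5001, 0.1695, 0.1953]
tcp_rot: [0.0, 0.997, 0.071, 0.002]
wrist_force: [0.0, 0.7, -0.9]
finger_gap: 0.138
```

```bash
python3 - <<'E'
from h import *
feel(5); drawer()
import pickle
d={n:grab(n) for n in('wrist','scene')}; pickle.dump(d,open('d5.pkl','wb'))
a=cv2.resize(d['scene']['frame'][120:220,320:420],(400,400),interpolation=cv2.INTER_CUBIC)
b=cv2.resize(d['wrist']['frame'][160:260,275:375],(400,400),interpolation=cv2.INTER_CUBIC)
save('out.png',np.hstack([a,b]))
E
```

```text
F [ 0.06  0.17 -0.49] p [0.50019 0.1695  0.19537] yaw 8.16 z [ 0.004  0.    -1.   ] 22.1833
top drawer front None box front None -0.0168
wrist drawer front -0.0633 box front -0.0142 -0.0146
```

View pics/out.png

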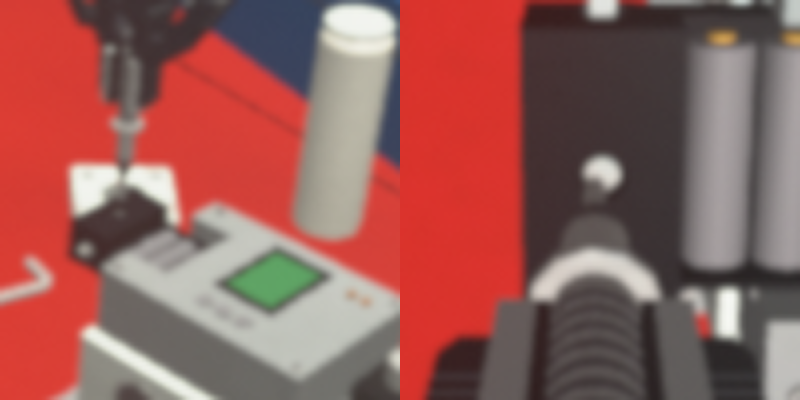

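The drawer is out against its stop with the batteries showing. The pin is free of the recess and still straight in the gripper. Next I'll take the tool back to the rack.

Emit:
move_arm:
  targets: [0, 0, -1, 0, 0, 0, 0, 0, -2.5, 0, 0, 0, 0, 0, -4, 0, 0, 0, 0, 0, -5, 0, 0, 0, 0, 0, -5.2, 0, 0, 0, 0, 0, -5.2, 0, 0, 0]

```text
time: 22.88
tcp_pos: [0.5004, 0.1695, 0.2478]
tcp_rot: [0.0, 0.997, 0.071, 0.003]
wrist_force: [0.4, -0.6, -1.6]
finger_gap: 0.136
```

```bash
python3 - <<'E'
from h import *
p,M,yaw,s=pose(); print(p,yaw,M[:,2],tool([.5457,-.1737,.246]))
E
```

```text
[0.50035866 0.16948998 0.24779374] 8.159092139816702 [ 5.19405754e-03  8.01533425e-05 -9.99986508e-01] [-0.38330898 34.61498464  0.20017097]
```

Emit:
move_arm:
  targets: [-0.4, 34.6, 0.2, 0, -0.3, 7, -0.4, 34.6, 0.2, 0, -0.3, 8.9, -0.4, 34.6, 0.2, 0, -0.3, 8.9, -0.4, 34.6, 0.2, 0, -0.3, 8.9, -0.4, 34.6, 0.2, 0, -0.3, 8.9, -0.4, 34.6, 0.2, 0, -0.3, 8.9, -0.4, 34.6, 0.2, 0, -0.3, 8.9, -0.4, 34.6, 0.2, 0, -0.3, 8.9, -0.4, 34.6, 0.2, 0, -0.3, 8.9, -0.4, 34.6, 0.2, 0, -0.3, 8.9]

```text
time: 23.72
tcp_pos: [0.545, -0.1767, 0.2442]
tcp_rot: [-0.0, 1.0, -0.009, -0.001]
wrist_force: [0.6, 0.4, -1.4]
finger_gap: 0.139
```

```bash
python3 - <<'E'
from h import *
p,M,yaw,s=pose(); print(p,yaw,M[:,2],tool([.5457,-.1737,.176]),s['joint_velocities'].round(3))
E
```

```text
[ 0.54499413 -0.17671214  0.24421421] -0.9814151207135315 [-2.02593480e-03  3.49790469e-04 -9.99997887e-01] [ 0.07927538 -0.30023018  6.82136902] [ 0.066 -0.038 -0.029  0.024  0.016  0.041]
```

Emit:
move_arm:
  targets: [0.08, -0.3, 1, 0, 0, 0, 0.08, -0.3, 3, 0, 0, 0, 0.08, -0.3, 5, 0, 0, 0, 0.08, -0.3, 6.3, 0, 0, 0, 0.08, -0.3, 6.8, 0, 0, 0, 0.08, -0.3, 6.8, 0, 0, 0, 0.08, -0.3, 6.8, 0, 0, 0, 0.08, -0.3, 6.8, 0, 0, 0]

```text
time: 24.38
tcp_pos: [0.5462, -0.1736, 0.1775]
tcp_rot: [0.0, 1.0, -0.008, -0.0]
wrist_force: [0.0, 0.3, -1.4]
finger_gap: 0.138
```

```bash
python3 - <<'E'
from h import *
import pickle
feel(2); p,M,yaw,s=pose(); print(tool([.5457,-.1737,.165]))
d=grab('wrist'); pickle.dump(d,open('w6.pkl','wb'))
save('back.png',cv2.resize(d['frame'][140:240,260:390],None,fx=6,fy=6,interpolation=cv2.INTER_CUBIC))
tip=p+M@[0,-.001,.0695]; print(tip,proj(d,tip),proj(d,[.5455,-.173,.082]))
E
```

```text
F [ 0.34  0.14 -1.12] p [ 0.54628 -0.17371  0.17752] yaw -0.97 z [-3.e-04 -6.e-04 -1.e+00] 24.4333
[-0.06193214 -0.00983214  1.25811379]
[ 0.5463173  -0.17284507  0.10808039] [322.41907849 205.23595233] [321.55509575 195.39816617]
```

View pics/back.png

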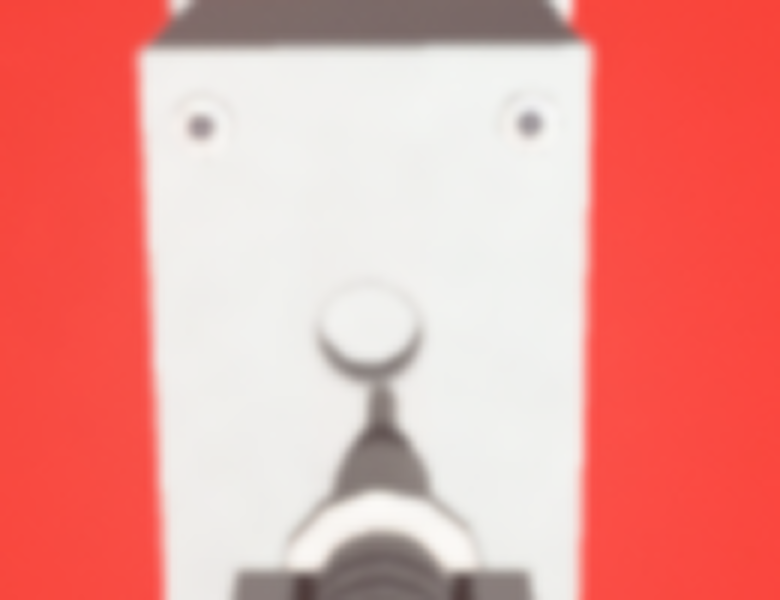

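```bash
python3 - <<'E'
from h import *
import pickle
d=pickle.load(open('w6.pkl','rb')); p,M,yaw,s=pose()
h=world(d,321.7,195.2,z=.082); t=world(d,323.5,205.7,z=.108); print(h,t,M.T@(h-t)*100,p)
# axis check: collar ring center px and cap
E
```

```text
[ 0.54562488 -0.17282861  0.082     ] [ 0.54712514 -0.17325673  0.108     ] [-0.14971845 -0.04189138  2.60003267] [ 0.54628758 -0.1738937   0.17746475]
```

Emit:
move_arm:
  targets: [-0.12, -0.03, 0.5, 0, 0, 0, -0.12, -0.03, 1.2, 0, 0, 0, -0.12, -0.03, 1.9, 0, 0, 0, -0.12, -0.03, 2.4, 0, 0, 0, -0.12, -0.03, 2.9, 0, 0, 0, -0.12, -0.03, 3.4, 0, 0, 0, -0.12, -0.03, 3.4, 0, 0, 0, -0.12, -0.03, 3.4, 0, 0, 0]

```text
time: 25.15
tcp_pos: [0.5449, -0.1735, 0.1431]
tcp_rot: [0.0, 1.0, -0.009, -0.0]
wrist_force: [0.4, -0.4, -0.8]
finger_gap: 0.139
```

Emit:
move_arm:
  targets: [0, 0, 0.3, 0, 0, 0, 0, 0, 0.6, 0, 0, 0, 0, 0, 0.9, 0, 0, 0, 0, 0, 1.2, 0, 0, 0, 0, 0, 1.5, 0, 0, 0, 0, 0, 1.8, 0, 0, 0, 0, 0, 1.8, 0, 0, 0]

```text
time: 25.73
tcp_pos: [0.5445, -0.1733, 0.1242]
tcp_rot: [-0.0, 1.0, -0.009, -0.001]
wrist_force: [0.2, 0.2, -1.6]
finger_gap: 0.136
```

```bash
python3 -c "from h import *; feel(4)"
```

```text
F [-0.08  0.02 -0.73] p [ 0.54469 -0.1734   0.12472] yaw -0.98 z [-9.e-04 -2.e-04 -1.e+00] 25.8833
```

Emit:
move_arm:
  targets: [0.04, 0, 0.2, 0, 0, 0, 0.04, 0, 0.4, 0, 0, 0, 0.04, 0, 0.6, 0, 0, 0, 0.04, 0, 0.8, 0, 0, 0, 0.04, 0, 0.8, 0, 0, 0]

```text
time: 26.3
tcp_pos: [0.545, -0.1733, 0.1165]
tcp_rot: [-0.0, 1.0, -0.008, -0.001]
wrist_force: [0.1, -0.1, -1.6]
finger_gap: 0.136
```

Emit:
move_arm:
  targets: [0.03, 0, 0.25, 0, 0, 0, 0.03, 0, 0.5, 0, 0, 0, 0.03, 0, 0.75, 0, 0, 0, 0.03, 0, 1, 0, 0, 0, 0.03, 0, 1.2, 0, 0, 0, 0.03, 0, 1.3, 0, 0, 0, 0.03, 0, 1.3, 0, 0, 0]

```text
time: 26.88
tcp_pos: [0.5451, -0.1733, 0.1032]
tcp_rot: [-0.0, 1.0, -0.009, -0.001]
wrist_force: [-0.4, 0.4, -1.5]
finger_gap: 0.139
```

```bash
python3 -c "from h import *; feel(4)"
```

```text
F [ 0.34  0.32 -0.89] p [ 0.54524 -0.17335  0.10345] yaw -0.98 z [-1.5e-03  1.0e-04 -1.0e+00] 27.0333
```

Emit:
move_arm:
  targets: [0, 0, 0.15, 0, 0, 0, 0, 0, 0.3, 0, 0, 0, 0, 0, 0.42, 0, 0, 0, 0, 0, 0.45, 0, 0, 0, 0, 0, 0.45, 0, 0, 0]

```text
time: 27.45
tcp_pos: [0.5453, -0.1733, 0.099]
tcp_rot: [-0.0, 1.0, -0.008, -0.001]
wrist_force: [0.3, 0.9, -0.7]
finger_gap: 0.135
```

```bash
python3 -c "from h import *; feel(4)"
```

```text
F [ 0.    0.58 -0.32] p [ 0.54532 -0.17338  0.09911] yaw -0.98 z [-0.0013 -0.     -1.    ] 27.6
```

Emit:
move_arm:
  targets: [0, 0, 0.05, 0, 0, 0, 0, 0, 0.09, 0, 0, 0, 0, 0, 0.09, 0, 0, 0]

```text
time: 27.85
tcp_pos: [0.5454, -0.1734, 0.0983]
tcp_rot: [0.0, 1.0, -0.008, -0.001]
wrist_force: [0.1, -0.1, -0.8]
finger_gap: 0.14
```

```bash
python3 -c "from h import *; feel(4)"
```

```text
F [-0.34 -0.26 -0.96] p [ 0.54537 -0.17341  0.0983 ] yaw -0.97 z [-0.0014 -0.     -1.    ] 28.0
```

Emit:
move_arm:
  targets: [0, 0, 0.04, 0, 0, 0, 0, 0, 0.07, 0, 0, 0, 0, 0, 0.07, 0, 0, 0]

```text
time: 28.25
tcp_pos: [0.5454, -0.1735, 0.0982]
tcp_rot: [0.0, 1.0, -0.008, -0.001]
wrist_force: [-2.2, 1.0, 4.7]
finger_gap: 0.137
```

```bash
python3 -c "from h import *; feel(4)"
```

```text
F [-2.35  1.32  5.26] p [ 0.54542 -0.17344  0.0982 ] yaw -0.97 z [-1.1e-03 -3.0e-04 -1.0e+00] 28.4
```

The collar is seated: contact came at TCP z 0.0982, the height at which I picked it up. Now I'll release and retreat.

Emit:
move_arm:
  targets: [0, 0, 0, 0, 0, 0, 0, 0, 0, 0, 0, 0, 0, 0, 0, 0, 0, 0, 0, 0, 0, 0, 0, 0, 0, 0, 0, 0, 0, 0, 0, 0, 0, 0, 0, 0, 0, 0, 0, 0, 0, 0, 0, 0, 0, 0, 0, 0]
  jaw: 1

```text
time: 29.07
tcp_pos: [0.5454, -0.1734, 0.0982]
tcp_rot: [0.0, 1.0, -0.008, -0.001]
wrist_force: [-0.2, 0.3, -0.4]
finger_gap: 0.998
```

Emit:
move_arm:
  targets: [0, 0, -1, 0, 0, 0, 0, 0, -3, 0, 0, 0, 0, 0, -5, 0, 0, 0, 0, 0, -7, 0, 0, 0, 0, 0, -9, 0, 0, 0, 0, 0, -11, 0, 0, 0, 0, 0, -13, 0, 0, 0, 0, 0, -14, 0, 0, 0, 0, 0, -14, 0, 0, 0]

```text
time: 29.82
tcp_pos: [0.5466, -0.174, 0.2413]
tcp_rot: [0.001, 1.0, -0.008, 0.001]
wrist_force: [0.3, 0.7, 0.3]
finger_gap: 0.997
```

```bash
python3 - <<'E'
from h import *
feel(2)
d=grab('wrist'); s=grab('scene')
C=cloud(d); reg=np.zeros((400,640),bool); reg[100:320,270:380]=1
for z0,z1 in((.086,.135),(.139,.16)):
  q=C[reg&(C[...,2]>z0)&(C[...,2]<z1)&(C[...,1]>-.20)]; print(len(q),q.mean(0),q[:,2].max())
a=cv2.resize(d['frame'][120:320,260:390],(390,600),interpolation=cv2.INTER_CUBIC)
b=cv2.resize(s['frame'][120:320,155:425],(405,300),interpolation=cv2.INTER_CUBIC); b=cv2.copyMakeBorder(b,0,300,0,0,cv2.BORDER_CONSTANT)
save('end.png',np.hstack([a,b]))
E
```

```text
F [-0.09  0.62  0.06] p [ 0.54637 -0.17387  0.24032] yaw -0.97 z [ 8.0e-04 -1.4e-03 -1.0e+00] 29.8667
203 [ 0.54639907 -0.16788648  0.10722272] 0.13485438805389324
282 [ 0.54615536 -0.17188499  0.14715391] 0.14978028033598137
```

View pics/end.png

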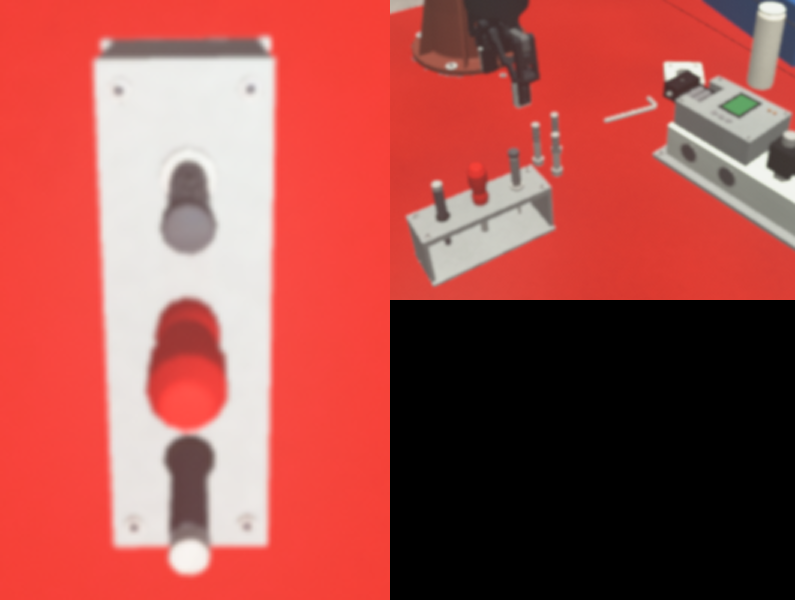

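```bash
python3 -c "
from bench import sign_off
print(sign_off())"
```

```text
the job is handed in; nothing more can be done
None
```

The job is done and handed in at about 30 s of robot time. The battery drawer is out against its stop, and the pin vise hangs upright again in the rack's +y hole (rack_hole2).

- **Button:** I felt contact at about 3.5 N. The button then gave softly to about 4.9 mm of travel at about 6.4 N, and I pushed the drawer out with it held down.
- **Drawer:** At the end the side force rose from about 2 N to 4.6 N with no further movement, so I took that as the stop. The wrist camera measured it about 49 mm out against a nominal 50 mm, which is within its error.
- **Return to the rack:** The collar seated at the same height it was picked up from. The last pictures show the vise upright, the drawer out with the batteries visible, and the other tools and bolts where they were. The gripper is open and touching nothing.

**Checks that disagreed:**
- The top and wrist cameras placed the recess 2–3 mm apart. I went by the wrist view of the pin against the recess, and the touch confirmed it.
- During the push the vertical force read about 6.0–6.1 N, lower than the depth of the pin suggested. I pressed slightly deeper until the latch was clear.
- My first attempt to back out of the recess met about 2 N the other way. I pushed back to the stop (3.8 N) before lifting out.

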